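Turn a valve seat ring over in the clamshell turnover stand

ROBOT

A 6-joint arm with a two-finger parallel gripper is mounted at the origin on a cart in front of the work surface, level with it; the furniture and walls round the work are solid. World frame = base frame: x ahead of the robot, y to its left, z up, the work surface at z = 0. Lengths are in m, angles in degrees, forces in N, time in s.
With the tool pointing down it reaches from about 0.3 to 0.85 m from the base axis. Payload 5.4 kg.
Tool frame: the origin (TCP) lies midway between the tips of the shut fingers; the grasp point (between the pads) lies 19 mm behind it (grip_point_offset is the distance from the TCP to the grasp point, in m); z points along the fingers, y is the line along which they close (so a half turn about z gives the same grasp; the last joint's range is limited). The gripper opens to 85 mm and grips with 20 to 120 N. Pads are 22 mm wide; open, the fingers measure 114 mm over their backs; the gripper's body (76 mm by 85 mm) begins 54 mm behind the grasp point. The pads swing forward as they close: fully open they stand 13 mm farther back than shut.
Start: joints at [-87.21, 9.076, 91.501, -0, 79.423, -12.038], TCP at [0.147, -0.556, 0.205] pointing down, gripper open.
Joint ranges: [-166.64, 166.64], [-54.1, 131.32], [10.49, 154.53], [-73.88, 253.88], [9.74, 151.15], [-171.62, 171.62]. Speed limits (degrees/s): [147.25, 147.25, 180, 180, 180, 180].

INTERFACE

Orientations are given as a 3x3 rotation matrix whose columns are the frame's x, y, z axes.
In Python, from plant import * gives the robot as it stands. The module is installed in compiled form; this text tells all that it offers.
- The arm moves only by the tool play_rows, never from a script. Its argument "increments" is a list of rows, each an object with "delta_pos": the shift along the world's x, y, z each as a share of 0.8 m, from -1 to 1, a list of three; "rot": the turn, a rotation vector about the world's x, y, z each as a share of pi rad, from -1 to 1, a list of three. In form: [{"delta_pos": [tx, ty, tz], "rot": [ax, ay, az]}, ...]. A call has 1 to 12 rows; each row is the pose to reach, as a shift and turn from the pose commanded when the call began, turning the shorter way round; what a row does not reach only later rows make up. A row lasts 1/8 s, in which the tool goes at most 62.5 mm and 10.7 degrees, less where a joint would pass 70% of its speed; a pose out of reach is approached as far as the arm can. A call with a number of a shift or a turn outside -1 to 1 is refused whole. A call with a gripper value outside its range is refused whole. "grip" is the closure, from 0 (fully open) to 1 (shut), set as the call begins (left out, the last holds). The fingers move at their own pace and stop on an object; "force" is the grip in N (left out, the last holds). Time passes only in rows, so rows that repeat a pose let the fingers close. It gives the time, the measured TCP pose, the force, the opening and the grip force at its end, in the units of the state.
- get_obs(): the state, without advancing time (a new reading comes with each control period).
- get_image(name): name is "side" or "top" or "wrist"; returns the picture (480x640x3 uint8, red, green, blue); there is no depth.
- camera_params(name): a dict with "fx", "fy", "cx", "cy" (pixels), "eye" and "orientation" of the camera in the world; the wrist camera has in their place "mount" (4x4, takes a point from camera to tool coordinates, whose origin is the TCP and whose axes are the flange's). Camera axes: x right, y down, z forward; pixel columns grow to the right and rows downward; lengths in m; the calibration is good to about 2 mm. A picture is of the moment at which its call begins: read the wrist's pose just before it. camera_params takes no time and is no camera call.
- close_job(): hands the job in; it is judged then, once.
Trained networks look in the newest picture that a camera, given by its name, has taken for a name from the list of things; names that differ only in an ending like _2 or _b are one class to them, and where a whole thing is asked for, a point or a joint stands for the part that bears it (a point fixed in the world has none). Each returns a list of dicts, best first, with "p" (0 to 1); they miss things now and then, are a little off and sometimes report something else, mostly with a low value. They report only what shows in the picture. A call takes as long as a camera call. They do not tell look-alikes from the thing itself.
- find_in(camera, thing): "xyz" ([x, y, z] in m, in world coordinates, good to about 4 mm: the middle of the surface that is visible of it).
The state is a dict: "t": time; "joint_pos": joint angles; "dq": joint speeds; "joint_efforts": joint torques, N m; "position": TCP position; "ee_rot": TCP orientation; "wrist_force": force on the tool from outside, world axes, zero at the start; "wrist_torque": the same for the moment, N m; "finger_gap": opening from 0.0 (shut) to 1.0 (fully open); "gripper_force": force on a finger pad.
Only numpy, scipy, OpenCV 4.12 (cv2) and the standard library are available. Lean on these libraries where they do the work, as an engineer would, in place of code of your own. Each camera call takes 0.05 s, during which the arm holds its last target. There are 200 camera calls.

TASK

The flat valve seat ring, the wider and thinner of the two on the bench, is to be looked at from below. Lay it in the round nest of the open clamshell on the turnover stand, shut the upper leaf fully over it, then swing the whole clamshell gently over, grip bar up and across, until it rests on its stop upside down, with the ring still shut inside. Leave the other things on the bench where they are and let go at the end.

Things in the scene. Friction and masses are not known exactly. Their poses are not given: they have to be found in the camera images.
- flat_ring: the part: plain grey steel ring, the wider and flatter of the two rings lying on the bench; 54 mm outside diameter, 22 mm bore, 12 mm thick, about 50 g. Origin: centre of the face that is underneath at the start; z along its axis, up at the start
- thick_ring: the other grey steel ring, 44 mm outside diameter, 15 mm thick; too thick for the clamshell to shut over, stays where it is. Origin: centre of its underside. The two rings may lie in each other's place
- stand: turnover stand, fixed to the bench: grey base plate 124 x 170 x 14 mm, two dark steel cheeks (36 mm wide in x, 12 mm thick, inner faces 62 mm either side of the middle, tops 113 mm above the bench) that carry a square steel clamshell on two trunnions. Origin: centre of the base plate's underside, on the bench. x (horizontal) points away from the grip bar, y along the trunnion axis, which lies 95 mm above the bench, straight over the origin
- holder (a joint): turn of the whole clamshell on its trunnions, rad: 0 = lower leaf level, nest up, grip bar on the stand's -x side (on a stop); grows as the grip bar is lifted up and over to the +x side; pi = upside down, on the other stop. Balanced when shut, with some friction (about 0.08 N m): it stays where it is left
- leaf (a joint): opening of the upper leaf against the lower one, rad: 0 = shut, about 1.8 = standing open and leaning back, 2.1 = stop. Stiff hinge (0.10 N m): the leaf stays at any angle, also shut and upside down, and must be pushed down all the way
- nest (a point): centre of the nest floor in the lower leaf; turns with the clamshell, z out of the nest. The leaf is an 84 mm square plate 10.5 mm thick, its upper face level with the trunnion axis; the nest is a round recess 60 mm wide and 5 mm deep round a 40 mm window, so the ring stands 7 mm proud of it
- grip_bar (a point): middle of the grip bar, a black round bar 10 mm in diameter and 44 mm long parallel to the trunnion axis and 75 mm from it, at the height of the axis; the gap between bar and clamshell edge is 28 mm. The steel wire arms that carry it are at its ends
- leaf_hinge (a point): middle of the upper leaf's hinge line, parallel to the trunnion axis, 46 mm from it on the side away from the grip bar
- leaf_edge (a point): middle of the free edge of the upper leaf (half its thickness): the leaf is an 84 x 84 x 12.5 mm plate that reaches 88 mm from its hinge line, with a 60 mm recess 8.5 mm deep on the inside and a 40 mm window right through its middle (push on the solid rim: a fingertip can drop into the window). Shut, the leaf lies on the lower leaf and its outer face is 12.8 mm above the trunnion axis
- v_block_a: grey steel V-block, 42 x 45 x 35 mm, a bystander; origin: centre of its underside
- v_block_b: a second V-block of the same size, a bystander
- bush: flanged bronze bush, 47 mm wide, 32 mm tall, a bystander; origin: centre of its underside
Things that resemble listed ones, but are neither listed nor needed, are in the scene too. Leave any blue or yellow look-alike of the flat_ring alone.

How it is judged (in metres and radians):
On the way, in this order (a step that is already met when the one before it is completed fails the run):
1. the flat ring lies in the nest and the upper leaf is shut over it, the clamshell still level (distance between flat_ring and nest below 0.007 m and value of joint leaf below 0.06 rad and value of joint holder below 0.15 rad), for 0.2 s.
2. the clamshell has been turned over, still shut (value of joint holder above 3.06 rad and value of joint leaf below 0.1 rad), for 0.2 s.
At the end, for the whole second after the job is handed in: The clamshell is upside down on its stop (within 0.08 rad) and shut (leaf within 0.1 rad), the flat ring is in it, turned over with it (within 0.19 rad) and within 10 mm of the nest floor's centre, and all is at rest (all of step 2 and distance between flat_ring and nest below 0.01 m and angle between flat_ring's own z axis and vertical above 2.95 rad and linear speed of flat_ring below 0.02 m/s and velocity of joint holder below 0.05 rad/s); the robot touches nothing.
It fails at once if the clamshell is turned past 0.5 rad with the leaf not shut (more than 0.15 rad open) (value of joint holder above 0.5 rad and value of joint leaf above 0.15 rad).
It fails at once if the clamshell is flung over (faster than 4 rad/s) (velocity of joint holder above 4 rad/s).
It fails at once if the other ring is moved by more than 30 mm (distance of thick_ring from where it was at the start of the episode above 0.03 m).
It fails at once if a V-block or the bush is moved by more than 30 mm (distance of any of v_block_a, v_block_b, bush from where it was at the start of the episode above 0.03 m).
It also fails if it takes over 62 s, if anything falls off the work surface, if the arm or the gripper's body presses on something with over 40 N, if the wrist force passes 120 N, or if a joint passes its speed limit or range.

## Working session

There is one attempt and no reset: what is moved stays moved. The work goes in short steps, Python scripts to look and compute and a tool call to move; the robot and the scene stay as the last step left them, time stands still between calls to the robot, and variables do not carry over. Pictures are saved under pics/ and viewed, at most 10 in all, crops included, and the job is handed in when it is done.

Besides the shell and the picture viewer there is one more tool, called after "Call:" as a command line: name --argument value ..., lists and objects as JSON in quotes. play_rows: Moves the arm, as the interface text tells. Its arguments: {"type":"object","properties":{"increments":{"type":"array"},"grip":{"type":"number"},"force":{"type":"number"}},"required":["increments"]}

```bash
mkdir -p pics
python3 - <<'E'
from plant import *
import cv2,numpy as np
o=get_obs();print(o)
for c in("top","side"):
    im=get_image(c);cv2.imwrite(f"pics/{c}0.png",im[:,:,::-1]);p=camera_params(c);print(c,p)
    for t in("flat_ring","thick_ring","stand","nest","grip_bar","leaf_hinge","leaf_edge","v_block_a","bush"):
        print(t,[(np.round(d["xyz"],3).tolist(),round(d["p"],2)) for d in find_in(c,t)])
E
```

```text
{'t': 0.0, 'joint_pos': array([-8.72097593e+01,  9.11292433e+00,  9.15715656e+01,  2.95012233e-04,
        7.94236680e+01, -1.20394261e+01]), 'dq': array([ 0.00293708,  0.10563015,  0.09730113, -0.02990516,  0.060226  ,
       -0.01861585]), 'joint_efforts': array([-1.97590794e-03, -3.95999908e+01, -3.31430304e+01, -3.72597096e-04,
        8.46529787e-03, -1.45812083e-05]), 'position': array([ 0.1471029 , -0.55519779,  0.20451957]), 'ee_rot': array([[ 9.66691254e-01,  2.55945330e-01, -8.68376478e-05],
       [ 2.55945034e-01, -9.66689497e-01,  1.88571974e-03],
       [ 3.98696118e-04, -1.84513444e-03, -9.99998218e-01]]), 'wrist_force': array([-0.29625115,  0.8680875 , -0.05812879]), 'wrist_torque': array([0.0115513 , 0.00332378, 0.03299443]), 'gripper_force': 0.0, 'finger_gap': 0.9992027751442499}
top {'fx': 491.8457149913728, 'fy': 491.8457149913728, 'cx': 321.48985901270686, 'cy': 231.60535525868372, 'eye': array([ 0.3864749 , -0.0471936 ,  0.96807961]), 'orientation': array([[-0.02728339, -0.98984526,  0.13950619],
       [-0.99901209,  0.03189699,  0.03094232],
       [-0.0350779
[... 697 characters left out ...]
rray([ 0.88112892, -0.56565859,  0.76378672]), 'orientation': array([[ 0.8049736 ,  0.43232272, -0.40634292],
       [ 0.5932973 , -0.59113168,  0.54640795],
       [-0.0039776 , -0.68092614, -0.7323413 ]])}
flat_ring [([0.532, -0.052, 0.011], 0.87), ([0.484, -0.163, 0.011], 0.79), ([0.573, -0.132, 0.012], 0.68)]
thick_ring [([0.596, -0.218, 0.016], 0.53)]
stand [([0.543, 0.114, 0.055], 0.9)]
nest [([0.544, 0.127, 0.093], 0.97)]
grip_bar [([0.545, 0.125, 0.1], 0.93)]
leaf_hinge [([0.543, 0.124, 0.094], 0.9), ([0.597, -0.216, 0.018], 0.68), ([0.484, -0.166, 0.011], 0.49)]
leaf_edge [([0.6, 0.116, 0.151], 0.97)]
v_block_a [([0.394, -0.044, 0.021], 0.97), ([0.483, -0.165, 0.014], 0.31)]
bush []
```

View pics/top0.png

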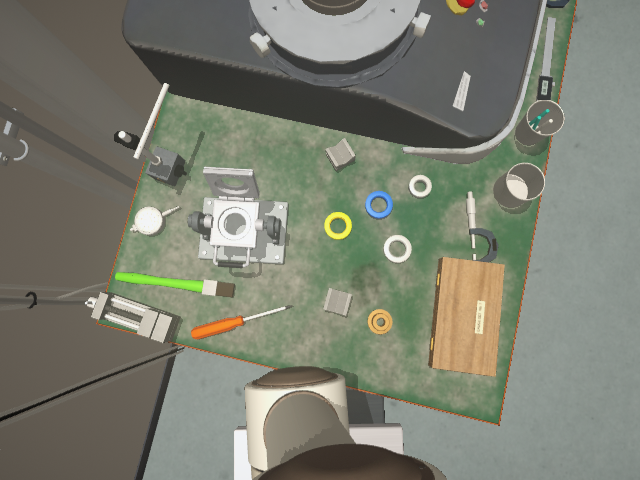

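View pics/side0.png

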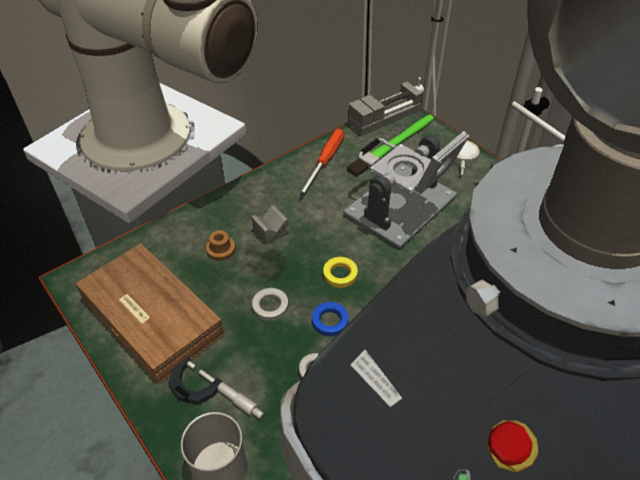

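Top view: the grey flat ring is at (397,248), the thick one at (420,186). The stand is at (235,225) with its grip bar toward the robot (232,264) and the open leaf on the far side. I'll enlarge the stand to get its yaw.

```bash
cat > h.py <<'E'
from plant import *
import cv2,numpy as np
def ray(c,u,v,z):
    p=camera_params(c);d=p["orientation"]@np.array([(u-p["cx"])/p["fx"],(v-p["cy"])/p["fy"],1])
    return p["eye"]+d*(z-p["eye"][2])/d[2]
def proj(c,P):
    p=camera_params(c);q=p["orientation"].T@(np.array(P)-p["eye"]);return np.array([p["fx"]*q[0]/q[2]+p["cx"],p["fy"]*q[1]/q[2]+p["cy"]])
E
python3 - <<'E'
import cv2,numpy as np
a=cv2.imread("pics/top0.png")[155:275,180:300];b=cv2.imread("pics/side0.png")[120:260,335:485]
cv2.imwrite("pics/c0.png",np.hstack([cv2.resize(a,(400,400),interpolation=2),cv2.resize(b,(400,373),interpolation=2)[:373].copy() if 0 else cv2.copyMakeBorder(cv2.resize(b,(400,373),interpolation=2),0,27,0,0,0)]))
# ring centroids
from h import *
im=cv2.imread("pics/top0.png")
for (u,v,z) in((397,248,.012),(420,186,.015)):
    g=cv2.cvtColor(im,6)[v-22:v+22,u-22:u+22]; hsv=cv2.cvtColor(im,40)[v-22:v+22,u-22:u+22]
    m=((hsv[:,:,1]<45)&(hsv[:,:,2]>120)).astype('uint8')
    cs,_=cv2.findContours(m,0,1);c=max(cs,key=cv2.contourArea);(x,y),r=cv2.minEnclosingCircle(c);M=cv2.moments(c)
    x=M['m10']/M['m00']+u-22;y=M['m01']/M['m00']+v-22
    P=ray("top",x,y,z);print(x,y,r,P,2*r/491.8*(np.linalg.norm(P-camera_params("top")["eye"])))
E
```

```text
395.4770470301668 247.73917931422147 24.69827651977539 [ 0.48493005 -0.16033862  0.012     ] 0.0972033772346303
412.6904257821689 183.23123970830392 20.691410064697266 [ 0.61130744 -0.19989772  0.015     ] 0.08339459919728431
```

View pics/c0.png

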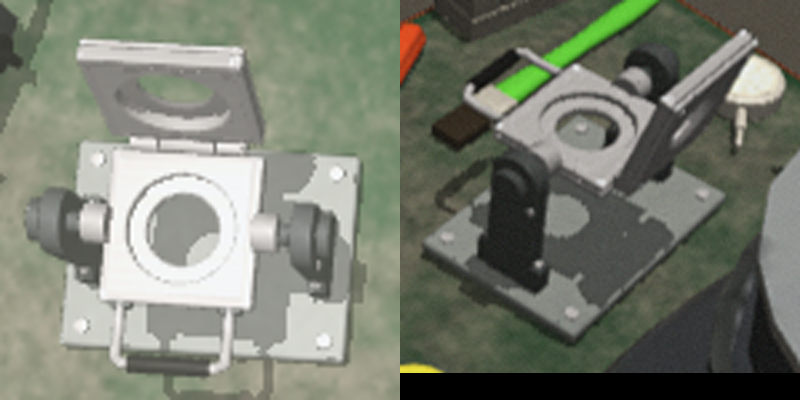

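Run:
```python
from h import *
f=lambda u,v,z:ray("top",180+u*.3-.35,155+v*.3-.35,z)[:2]
for z,q in((.095,[(113,150),(264,155),(252,307),(100,300)]),(.014,[(80,142),(362,157),(345,363),(62,345)])):
    P=np.array([f(*a,z) for a in q]);print(P.round(4).tolist(),P.mean(0))
    for i in range(4):
        d=P[(i+1)%4]-P[i];print(np.linalg.norm(d).round(4),np.degrees(np.arctan2(d[1],d[0])).round(1))
print("nest",f(182,228,.095),"bar",f(168,367,.095),"hinge",f(188,146,.095))
im=cv2.imread("pics/top0.png");s=cv2.cvtColor(im,40)
for (u,v,z) in((397,248,.012),(420,186,.015)):
    w=s[v-22:v+22,u-22:u+22]; 
    m=((w[:,:,1]<40)&(w[:,:,2]>165)).astype('uint8')
    n,l,st,ce=cv2.connectedComponentsWithStats(m);k=1+np.argmax(st[1:,4]);print(st[k],ce[k]+[u-22,v-22],ray("top",*(ce[k]+[u-22,v-22]),z))
```

```text
[[0.5747, 0.1754], [0.5691, 0.0924], [0.4859, 0.0997], [0.4923, 0.1822]] [0.53051365 0.1374546 ]
0.0832 -93.9
0.0835 175.0
0.0828 85.6
0.0827 -4.7
[[0.5978, 0.216], [0.5828, 0.0469], [0.4606, 0.059], [0.4762, 0.226]] [0.5293216  0.13696987]
0.1698 -95.1
0.1228 174.3
0.1677 84.7
0.122 -4.7
nest [0.53024892 0.13753455] bar [0.45497579 0.14528728] hinge [0.57552701 0.13411802]
[  9   9  28  28 405] [397.31111111 248.28395062] [ 0.48375641 -0.16383488  0.012     ]
[ 11  11  23  22 279] [420.         185.40501792] [ 0.60641718 -0.21396913  0.015     ]
```

Run:
```python
from h import *
def tri(a,b):
    A=[];B=[]
    for c,(u,v) in(("top",a),("side",b)):
        p=camera_params(c);d=p["orientation"]@np.array([(u-p["cx"])/p["fx"],(v-p["cy"])/p["fy"],1]);d/=np.linalg.norm(d)
        M=np.eye(3)-np.outer(d,d);A.append(M);B.append(M@p["eye"])
    x=np.linalg.lstsq(np.vstack(A),np.hstack(B),rcond=None)[0];return x.round(3),(proj("top",x)-a).round(1)
print(tri((460,3),(511,432)),tri((462,90),(377,382)),tri((421,25),(484,298)))
for z in(0,.1,.2,.3):print(z,ray("top",270,125,z)[:2],ray("top",165,95,z)[:2], ray("top",420,152,z)[:2])
print([(c,find_in(c,"leaf_edge")[0]["xyz"]) for c in("top","side")])
print(ray("top",180+162*.3,155+42*.3,.181),ray("top",180+162*.3,155+66*.3,.181))
```

```text
(array([ 0.868, -0.259,  0.214]), array([-1.4, -2.2])) (array([ 0.731, -0.265,  0.174]), array([0.1, 0.1])) (array([ 0.791, -0.182,  0.28 ]), array([-0.6, -0.9]))
0 [0.74787607 0.0830383 ] [0.82217286 0.30286007] [ 0.67883174 -0.22038209]
0.1 [0.71054431 0.06958569] [0.77716644 0.26670047] [ 0.64863207 -0.20249218]
0.2 [0.67321255 0.05613309] [0.73216002 0.23054088] [ 0.6184324  -0.18460228]
0.3 [0.63588079 0.04268049] [0.6871536  0.19438128] [ 0.58823273 -0.16671238]
[('top', [0.5949, 0.1284, 0.1415]), ('side', [0.6004, 0.1158, 0.1514])]
[0.60950472 0.12852937 0.181     ] [0.59724441 0.12854093 0.181     ]
```

Call:
play_rows --increments '[{"delta_pos":[0.421,0.489,-0.03],"rot":[0,0,0.084]},{"delta_pos":[0.421,0.489,-0.03],"rot":[0,0,0.084]},{"delta_pos":[0.421,0.489,-0.03],"rot":[0,0,0.084]},{"delta_pos":[0.421,0.489,-0.03],"rot":[0,0,0.084]},{"delta_pos":[0.421,0.489,-0.03],"rot":[0,0,0.084]},{"delta_pos":[0.421,0.489,-0.03],"rot":[0,0,0.084]},{"delta_pos":[0.421,0.489,-0.03],"rot":[0,0,0.084]},{"delta_pos":[0.421,0.489,-0.03],"rot":[0,0,0.084]},{"delta_pos":[0.421,0.489,-0.03],"rot":[0,0,0.084]},{"delta_pos":[0.421,0.489,-0.03],"rot":[0,0,0.084]},{"delta_pos":[0.421,0.489,-0.03],"rot":[0,0,0.084]}]' --grip 0.1

```text
t: 2.48
position: [0.4833, -0.1659, 0.1816]
ee_rot: [[0.867, 0.498, -0.0], [0.498, -0.867, -0.001], [-0.001, 0.0, -1.0]]
wrist_force: [-0.2, -0.1, -0.0]
finger_gap: 0.897
gripper_force: 0.0
```

```bash
cat >> h.py <<'E'
def wray(u,v,z):
    o=get_obs();p=camera_params("wrist");T=np.eye(4);T[:3,:3]=o["ee_rot"];T[:3,3]=o["position"];M=T@p["mount"]
    d=M[:3,:3]@np.array([(u-p["cx"])/p["fx"],(v-p["cy"])/p["fy"],1]);return M[:3,3]+d*(z-M[2,3])/d[2]
E
python3 - <<'E'
from h import *
o=get_obs();print(o["position"],o["joint_pos"],o["t"],o["finger_gap"]);print(camera_params("wrist"))
im=get_image("wrist");cv2.imwrite("pics/w0.png",im[:,:,::-1])
print(find_in("wrist","flat_ring"))
E
```

```text
[ 0.48326804 -0.16594828  0.181572  ] [-3.24980610e+01  6.34780528e-01  1.03253790e+02 -3.85717969e-02
  7.61064337e+01  2.76531155e+01] 2.475 0.897381164931174
{'fx': 381.5118670504893, 'fy': 381.5118670504893, 'cx': 322.553676395776, 'cy': 232.96675525524057, 'mount': array([[-9.99245650e-05, -9.54754569e-01, -2.97394861e-01,
         7.57091909e-02],
       [ 9.99999236e-01,  2.70914960e-04, -1.20574304e-03,
         4.47058759e-04],
       [ 1.23175739e-03, -2.97394754e-01,  9.54753813e-01,
        -1.68650895e-01],
       [ 0.00000000e+00,  0.00000000e+00,  0.00000000e+00,
         1.00000000e+00]])}
[{'xyz': [0.5743, -0.1312, 0.015], 'p': 0.81}, {'xyz': [0.5348, -0.0517, 0.0103], 'p': 0.78}, {'xyz': [0.4846, -0.1624, 0.0152], 'p': 0.69}]
```

View pics/w0.png

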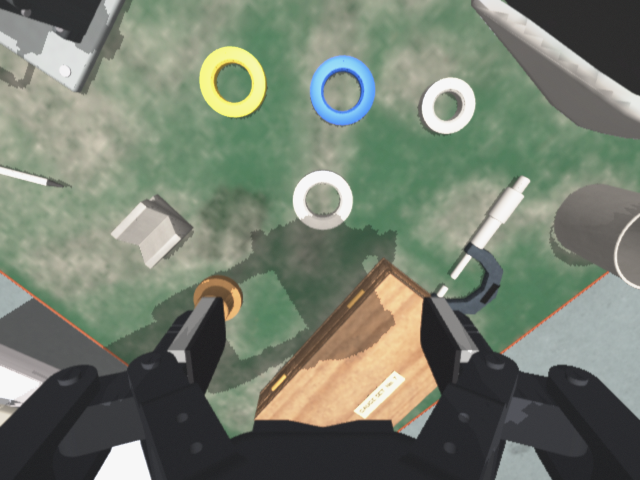

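The wrist view shows the flat ring at (323,200), clear of its neighbours.

Run:
```python
from h import *
im=cv2.imread("pics/w0.png");s=cv2.cvtColor(im,40)
x0,y0=285,165;w=s[y0:y0+70,x0:x0+75]
m=((w[:,:,1]<40)&(w[:,:,2]>105)).astype('uint8')
n,l,st,ce=cv2.connectedComponentsWithStats(m);k=1+np.argmax(st[1:,4]);c=ce[k]+[x0,y0];print(st[k],c,wray(*c,.012),wray(st[k][0]+x0+st[k][2]/2,st[k][1]+y0+st[k][3]/2,.009))
```

```text
[   2    0   66   70 3474] [319.91824986 199.29850317] [ 0.48399202 -0.16293838  0.012     ] [ 0.48288428 -0.16362989  0.009     ]
```

Call:
play_rows --increments '[{"delta_pos":[0,0.001,-0.07],"rot":[0,0,0]},{"delta_pos":[0,0.001,-0.14],"rot":[0,0,0]},{"delta_pos":[0,0.001,-0.19],"rot":[0,0,0]},{"delta_pos":[0,0.001,-0.213],"rot":[0,0,0]},{"delta_pos":[0,0.001,-0.224],"rot":[0,0,0]},{"delta_pos":[0,0.001,-0.224],"rot":[0,0,0]}]' --grip 0.15

```text
t: 3.32
position: [0.4837, -0.1645, 0.0024]
ee_rot: [[0.867, 0.498, -0.0], [0.498, -0.867, -0.0], [-0.0, -0.0, -1.0]]
wrist_force: [1.1, 0.7, -0.5]
finger_gap: 0.852
gripper_force: 0.0
```

Call:
play_rows --increments '[{"delta_pos":[0,0,0],"rot":[0,0,0]},{"delta_pos":[0,0,0],"rot":[0,0,0]},{"delta_pos":[0,0,0],"rot":[0,0,0]},{"delta_pos":[0,0,0],"rot":[0,0,0]},{"delta_pos":[0,0,0],"rot":[0,0,0]}]' --grip 0.6 --force 35

```text
t: 3.95
position: [0.484, -0.1638, 0.0024]
ee_rot: [[0.866, 0.499, 0.0], [0.499, -0.866, -0.0], [0.0, 0.0, -1.0]]
wrist_force: [-0.1, 0.2, 0.9]
finger_gap: 0.4
gripper_force: 0.0
```

Run:
```python
from h import *
a=get_image("wrist")[:,:,::-1];b=get_image("side")[:,:,::-1]
cv2.imwrite("pics/w1.png",np.hstack([cv2.resize(a,(420,315)),cv2.resize(b[240:370,190:370],(380,274)) if 0 else cv2.copyMakeBorder(cv2.resize(b[240:370,190:370],(380,274)),0,41,0,0,0)]))
```

```text
(no output)
```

View pics/w1.png

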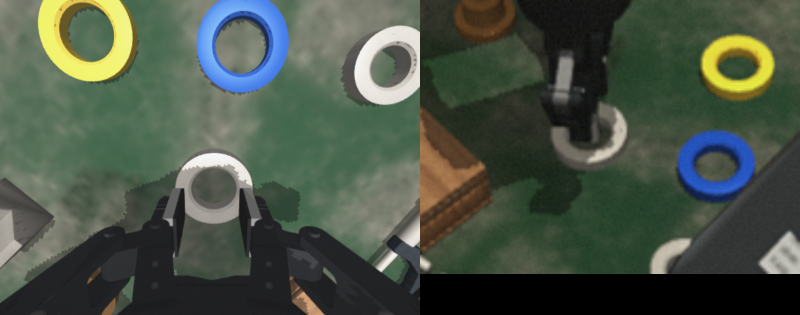

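Run:
```python
from h import *
o=get_obs();print(o["position"],o["wrist_force"],wray(325,280,.012),wray(325,285,.006))
p=camera_params("wrist");M=np.linalg.inv(p["mount"])
for z in(0,-.01,-.02):
  for y in(0,.017):
    q=M@[0,y,z,1];print(z,y,p["fx"]*q[0]/q[2]+p["cx"],p["fy"]*q[1]/q[2]+p["cy"])
print(find_in("wrist","flat_ring"))
```

```text
[ 0.4839124  -0.16381689  0.00228574] [0.10168404 0.12155474 1.0759317 ] [ 0.48792386 -0.1630684   0.012     ] [ 0.48336077 -0.16574199  0.006     ]
0 0 322.0731567094375 278.96237687100233
0 0.017 357.41446199277516 278.97706285706363
-0.01 0 322.0197935094696 288.00741347047733
-0.01 0.017 359.3006573901769 288.02397074245545
-0.02 0 321.96023371668895 298.10276955635015
-0.02 0.017 361.40590714284133 298.121546324675
[{'xyz': [0.5789, -0.1355, 0.0137], 'p': 0.88}, {'xyz': [0.5309, -0.0558, 0.0114], 'p': 0.56}]
```

Call:
play_rows --increments '[{"delta_pos":[0,0,0.005],"rot":[0,0,0]},{"delta_pos":[0,0,0.005],"rot":[0,0,0]},{"delta_pos":[0,0,0],"rot":[0,0,0]},{"delta_pos":[0,0,-0.005],"rot":[0,0,0]},{"delta_pos":[0,0,-0.009],"rot":[0,0,0]},{"delta_pos":[0,0,-0.009],"rot":[0,0,0]}]' --grip 0.2

```text
t: 4.85
position: [0.4836, -0.1636, -0.0054]
ee_rot: [[0.866, 0.499, -0.001], [0.499, -0.866, 0.001], [-0.0, -0.001, -1.0]]
wrist_force: [0.1, -0.1, -0.3]
finger_gap: 0.799
gripper_force: 0.0
```

Call:
play_rows --increments '[{"delta_pos":[0,0,0],"rot":[0,0,0]},{"delta_pos":[0,0,0],"rot":[0,0,0]},{"delta_pos":[0,0,0],"rot":[0,0,0]},{"delta_pos":[0,0,0],"rot":[0,0,0]}]' --grip 0.6 --force 35

```text
t: 5.35
position: [0.484, -0.1639, -0.0048]
ee_rot: [[0.866, 0.499, 0.0], [0.499, -0.866, -0.0], [0.0, 0.0, -1.0]]
wrist_force: [-0.5, -0.4, 0.4]
finger_gap: 0.402
gripper_force: 0.0
```

Run:
```python
from h import *
a=get_image("wrist")[:,:,::-1]
cv2.imwrite("pics/w2.png",cv2.resize(a[200:400,200:450],(750,600),interpolation=2))
```

```text
(no output)
```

View pics/w2.png

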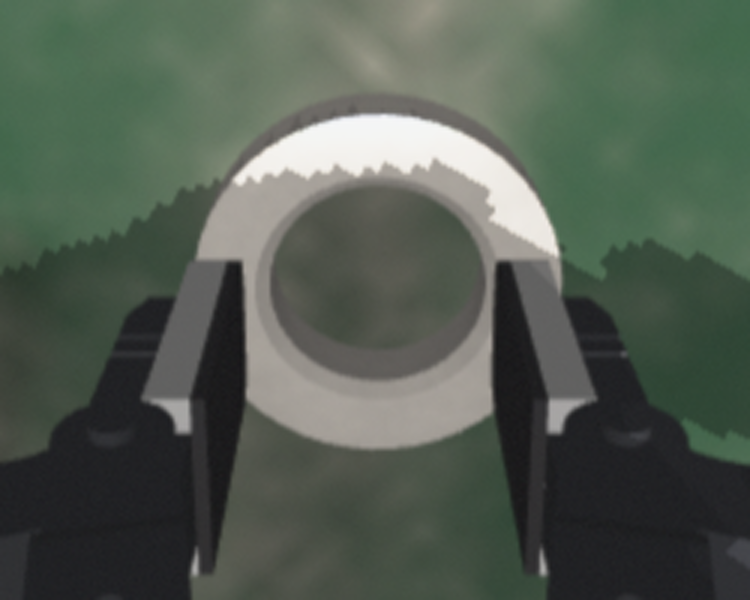

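Both pads stand above the ring: the tip edges are at crop (245,330) and (493,330), nearer the camera than the ring top. I'll lower in small steps and watch the force, so the touch on the ring gives the tip height.

Call:
play_rows --increments '[{"delta_pos":[0,0,-0.004],"rot":[0,0,0]},{"delta_pos":[0,0,-0.006],"rot":[0,0,0]}]'

```text
t: 5.65
position: [0.4837, -0.1637, -0.01]
ee_rot: [[0.866, 0.499, -0.0], [0.499, -0.866, 0.0], [-0.0, -0.0, -1.0]]
wrist_force: [-0.6, 0.4, 0.5]
finger_gap: 0.403
gripper_force: 0.0
```

Call:
play_rows --increments '[{"delta_pos":[0,0,-0.003],"rot":[0,0,0]},{"delta_pos":[0,0,-0.003],"rot":[0,0,0]}]'

```text
t: 5.9
position: [0.4837, -0.1637, -0.0124]
ee_rot: [[0.866, 0.499, -0.0], [0.499, -0.866, 0.0], [-0.0, -0.001, -1.0]]
wrist_force: [1.0, -0.4, 0.4]
finger_gap: 0.395
gripper_force: 0.0
```

Call:
play_rows --increments '[{"delta_pos":[0,0,-0.003],"rot":[0,0,0]},{"delta_pos":[0,0,-0.003],"rot":[0,0,0]}]'

```text
t: 6.15
position: [0.484, -0.1639, -0.0145]
ee_rot: [[0.866, 0.499, 0.0], [0.499, -0.866, -0.0], [0.0, 0.0, -1.0]]
wrist_force: [0.6, 0.2, -0.6]
finger_gap: 0.4
gripper_force: 0.0
```

Call:
play_rows --increments '[{"delta_pos":[0,0,-0.003],"rot":[0,0,0]},{"delta_pos":[0,0,-0.003],"rot":[0,0,0]}]'

```text
t: 6.4
position: [0.4842, -0.164, -0.015]
ee_rot: [[0.866, 0.5, -0.001], [0.5, -0.866, 0.0], [-0.001, -0.0, -1.0]]
wrist_force: [-6.7, 3.9, 18.6]
finger_gap: 0.396
gripper_force: 9.4
```

Call:
play_rows --increments '[{"delta_pos":[0,0,-0.002],"rot":[0,0,0]},{"delta_pos":[0,0,-0.002],"rot":[0,0,0]}]'

```text
t: 6.65
position: [0.4842, -0.164, -0.0151]
ee_rot: [[0.866, 0.5, -0.002], [0.5, -0.866, 0.0], [-0.001, -0.001, -1.0]]
wrist_force: [-12.5, 6.7, 32.3]
finger_gap: 0.408
gripper_force: 16.4
```

Call:
play_rows --increments '[{"delta_pos":[0,0,0.01],"rot":[0,0,0]},{"delta_pos":[0,0,0.01],"rot":[0,0,0]},{"delta_pos":[0,0,0.01],"rot":[0,0,0]},{"delta_pos":[0,0,0.0],"rot":[0,0,0]},{"delta_pos":[0,0,-0.006],"rot":[0,0,0]},{"delta_pos":[0,0,-0.006],"rot":[0,0,0]}]' --grip 0.2

```text
t: 7.4
position: [0.4832, -0.1634, -0.0243]
ee_rot: [[0.866, 0.499, -0.002], [0.499, -0.866, 0.001], [-0.001, -0.002, -1.0]]
wrist_force: [-0.4, -0.3, 0.2]
finger_gap: 0.799
gripper_force: 0.0
```

Call:
play_rows --increments '[{"delta_pos":[0,0,0],"rot":[0,0,0]},{"delta_pos":[0,0,0],"rot":[0,0,0]},{"delta_pos":[0,0,0],"rot":[0,0,0]},{"delta_pos":[0,0,0],"rot":[0,0,0]}]' --grip 0.6 --force 35

```text
t: 7.9
position: [0.4841, -0.1639, -0.0229]
ee_rot: [[0.866, 0.499, 0.0], [0.499, -0.866, -0.0], [0.0, 0.0, -1.0]]
wrist_force: [-2.2, 0.6, 6.0]
finger_gap: 0.595
gripper_force: 36.4
```

Call:
play_rows --increments '[{"delta_pos":[0,0,0.04],"rot":[0,0,0]},{"delta_pos":[0,0,0.11],"rot":[0,0,0]},{"delta_pos":[0.01,0.06,0.181],"rot":[0,0,0]},{"delta_pos":[0.02,0.13,0.2],"rot":[0,0,0]},{"delta_pos":[0.03,0.2,0.2],"rot":[0,0,0]},{"delta_pos":[0.04,0.27,0.2],"rot":[0,0,0]},{"delta_pos":[0.05,0.33,0.2],"rot":[0,0,0]},{"delta_pos":[0.0575,0.376,0.19],"rot":[0,0,0]},{"delta_pos":[0.0575,0.376,0.181],"rot":[0,0,0]},{"delta_pos":[0.0575,0.376,0.181],"rot":[0,0,0]}]'

```text
t: 9.15
position: [0.5291, 0.1364, 0.1204]
ee_rot: [[0.866, 0.499, -0.002], [0.499, -0.866, -0.001], [-0.002, -0.001, -1.0]]
wrist_force: [-0.1, -0.0, -0.6]
finger_gap: 0.596
gripper_force: 36.7
```

Run:
```python
from h import *
o=get_obs();print(o["position"],o["finger_gap"],o["gripper_force"],o["joint_pos"].round(1))
a=get_image("wrist")[:,:,::-1];b=get_image("side")[:,:,::-1]
cv2.imwrite("pics/w3.png",np.hstack([cv2.resize(a[120:,100:540],(500,409),interpolation=2),cv2.copyMakeBorder(cv2.resize(b[80:260,335:465],(295,408),interpolation=2),0,1,0,0,0)]))
for c in("wrist","side","top"):print(c,[(np.round(d["xyz"],3).tolist(),round(d["p"],2)) for d in find_in(c,"flat_ring")+find_in(c,"nest")])
```

```text
[0.52912629 0.13643523 0.12038249] 0.5964206955750824 36.7447434308815 [  1.8   9.6 100.9  -0.   69.6  61.9]
wrist [([0.564, -0.119, 0.016], 0.86), ([0.534, 0.139, 0.157], 0.73), ([0.536, -0.05, 0.014], 0.73), ([0.586, 0.143, 0.11], 0.77)]
side [([0.534, -0.05, 0.011], 0.97), ([0.574, -0.138, 0.011], 0.91), ([0.524, 0.13, 0.155], 0.65), ([0.549, 0.118, 0.096], 0.92)]
top [([0.484, -0.164, 0.014], 0.79), ([0.572, -0.133, 0.012], 0.76), ([0.536, -0.051, 0.014], 0.63), ([0.557, 0.132, 0.098], 0.89), ([0.534, 0.13, 0.092], 0.22)]
```

View pics/w3.png

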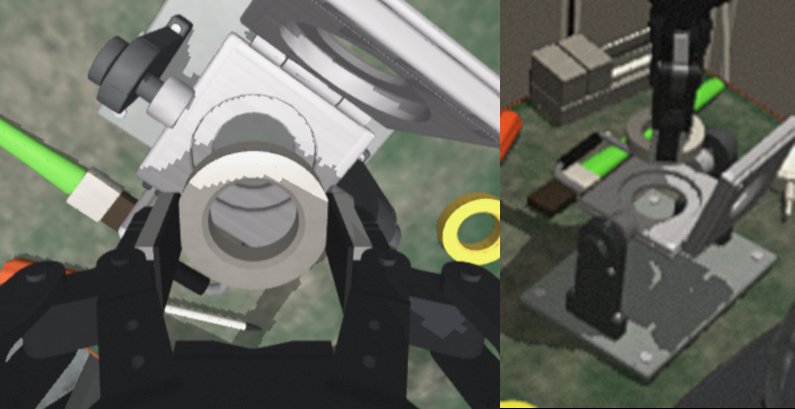

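The ring is held level at crop (255,220), and the nest shows behind it centred near (253,155).

Run:
```python
from h import *
print(wray(324.4,313.6,.155),wray(322,256,.095))
b=cv2.imread("pics/w3.png")
# predicted nest circle and ring in wrist image, compare in crop coordinates
o=get_obs();p=camera_params("wrist");T=np.eye(4);T[:3,:3]=o["ee_rot"];T[:3,3]=o["position"];M=np.linalg.inv(T@p["mount"])
def pr(P):
    q=M@np.r_[P,1];return np.array([(p["fx"]*q[0]/q[2]+p["cx"]-100)/.88,(p["fy"]*q[1]/q[2]+p["cy"]-120)/.88]).round(1)
for c,r,z in((np.array([.530,.137]),.03,.095),(o["position"][:2],.027,o["position"][2]+.035)):
    a=np.linspace(0,2*np.pi,361);q=np.array([pr([c[0]+r*np.cos(t),c[1]+r*np.sin(t),z]) for t in a]);print(q.min(0),q.max(0))
```

```text
[0.53054684 0.1355732  0.155     ] [0.53151884 0.13740008 0.095     ]
[189.2  96.7] [313.7 213.3]
[174.1 148.9] [330.2 288.2]
```

Call:
play_rows --increments '[{"delta_pos":[0,0,-0.03],"rot":[0,0,0]},{"delta_pos":[0,0,-0.05],"rot":[0,0,0]},{"delta_pos":[0,0,-0.057],"rot":[0,0,0]},{"delta_pos":[0,0,-0.057],"rot":[0,0,0]},{"delta_pos":[0,0,-0.057],"rot":[0,0,0]}]'

```text
t: 10.18
position: [0.5306, 0.137, 0.0767]
ee_rot: [[0.866, 0.499, 0.001], [0.499, -0.866, 0.0], [0.001, 0.001, -1.0]]
wrist_force: [0.4, 0.5, 0.5]
finger_gap: 0.597
gripper_force: 36.7
```

Call:
play_rows --increments '[{"delta_pos":[0,0,-0.004],"rot":[0,0,0]},{"delta_pos":[0,0,-0.008],"rot":[0,0,0]},{"delta_pos":[0,0,-0.008],"rot":[0,0,0]}]'

```text
t: 10.55
position: [0.5296, 0.137, 0.0691]
ee_rot: [[0.866, 0.499, -0.001], [0.499, -0.866, -0.0], [-0.001, -0.0, -1.0]]
wrist_force: [-0.4, -0.4, 0.3]
finger_gap: 0.601
gripper_force: 36.7
```

Call:
play_rows --increments '[{"delta_pos":[0,0,-0.002],"rot":[0,0,0]},{"delta_pos":[0,0,-0.003],"rot":[0,0,0]},{"delta_pos":[0,0,-0.003],"rot":[0,0,0]}]'

```text
t: 10.92
position: [0.5299, 0.137, 0.0672]
ee_rot: [[0.866, 0.499, -0.0], [0.499, -0.866, 0.0], [-0.0, -0.0, -1.0]]
wrist_force: [-0.7, -0.2, 0.9]
finger_gap: 0.597
gripper_force: 36.9
```

Call:
play_rows --increments '[{"delta_pos":[0,0,0],"rot":[0,0,0]},{"delta_pos":[0,0,0],"rot":[0,0,0]},{"delta_pos":[0,0,0],"rot":[0,0,0]},{"delta_pos":[0,0,0.02],"rot":[0,0,0]},{"delta_pos":[0,0,0.06],"rot":[0,0,0]},{"delta_pos":[0,0,0.1],"rot":[0,0,0]},{"delta_pos":[0,0,0.1],"rot":[0,0,0]}]' --grip 0.3

```text
t: 11.8
position: [0.5327, 0.1371, 0.1515]
ee_rot: [[0.866, 0.499, 0.008], [0.499, -0.866, 0.0], [0.007, 0.004, -1.0]]
wrist_force: [-0.8, -0.0, -0.3]
finger_gap: 0.698
gripper_force: 0.0
```

Run:
```python
from h import *
a=get_image("wrist")[:,:,::-1];b=get_image("side")[:,:,::-1]
cv2.imwrite("pics/w4.png",np.hstack([cv2.resize(a[120:,100:540],(500,409),interpolation=2),cv2.copyMakeBorder(cv2.resize(b[80:260,335:465],(295,408),interpolation=2),0,1,0,0,0)]))
```

```text
(no output)
```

View pics/w4.png

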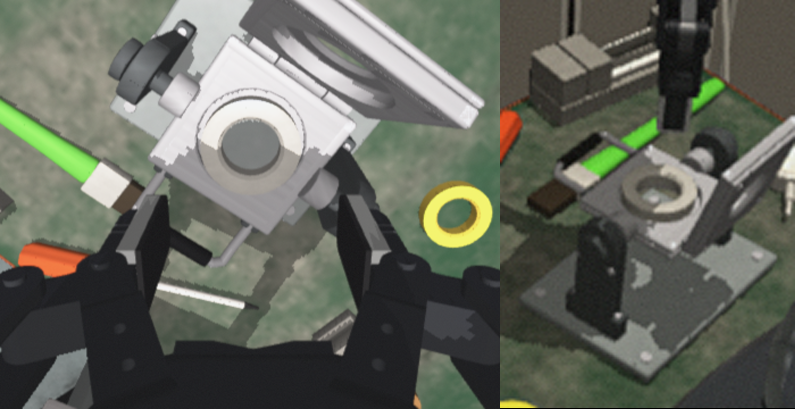

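The ring lies flat and centred in the nest (crop (250,145)). Next I'll shut the leaf from behind with closed fingers, first turning the camera toward the robot.

Call:
play_rows --increments '[{"delta_pos":[0,0,0.04],"rot":[0,0,0.05]},{"delta_pos":[0,0,0.068],"rot":[0,0,0.1]},{"delta_pos":[0,0,0.068],"rot":[0,0,0.15]},{"delta_pos":[0,0,0.068],"rot":[0,0,0.2]},{"delta_pos":[0,0,0.068],"rot":[0,0,0.25]},{"delta_pos":[0,0,0.068],"rot":[0,0,0.3]},{"delta_pos":[0,0,0.068],"rot":[0,0,0.35]},{"delta_pos":[0,0,0.068],"rot":[0,0,0.4]},{"delta_pos":[0,0,0.068],"rot":[0,0,0.417]},{"delta_pos":[0,0,0.068],"rot":[0,0,0.417]}]' --grip 1

```text
t: 13.15
position: [0.5291, 0.1369, 0.2001]
ee_rot: [[-0.258, 0.966, -0.003], [0.966, 0.258, -0.0], [0.001, -0.003, -1.0]]
wrist_force: [0.6, 0.2, 0.1]
finger_gap: 0.002
gripper_force: 0.0
```

Call:
play_rows --increments '[{"delta_pos":[0,0,0],"rot":[0,0,0.05]},{"delta_pos":[0.02,0,0],"rot":[0,0,0.1]},{"delta_pos":[0.05,-0.005,0],"rot":[0,0,0.15]},{"delta_pos":[0.08,-0.01,0],"rot":[0,0,0.2]},{"delta_pos":[0.11,-0.01,0],"rot":[0,0,0.25]},{"delta_pos":[0.121,-0.011,0],"rot":[0,0,0.3]},{"delta_pos":[0.121,-0.011,0],"rot":[0,0,0.35]},{"delta_pos":[0.121,-0.011,0],"rot":[0,0,0.389]},{"delta_pos":[0.121,-0.011,0],"rot":[0,0,0.389]},{"delta_pos":[0.121,-0.011,0],"rot":[0,0,0.389]}]'

```text
t: 14.4
position: [0.6265, 0.1282, 0.201]
ee_rot: [[-0.996, 0.089, -0.001], [0.089, 0.996, -0.0], [0.001, -0.0, -1.0]]
wrist_force: [-0.1, -0.1, 0.6]
finger_gap: -0.0
gripper_force: 0.0
```

Run:
```python
from h import *
print(get_obs()["joint_pos"].round(1))
b=get_image("side")[:,:,::-1];a=get_image("wrist")[:,:,::-1]
cv2.imwrite("pics/w5.png",np.hstack([cv2.resize(a,(400,300)),cv2.resize(b[60:270,330:610],(400,300),interpolation=2)]))
```

```text
[  0.8  18.7  80.6  -0.   80.7 -84.1]
```

View pics/w5.png

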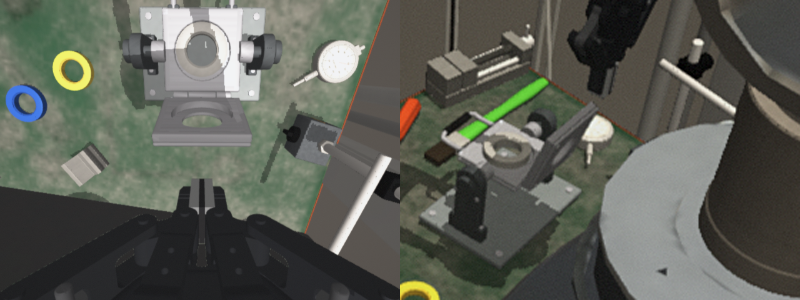

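Call:
play_rows --increments '[{"delta_pos":[0,0,-0.05],"rot":[0,0,0]},{"delta_pos":[0,0,-0.1],"rot":[0,0,0]},{"delta_pos":[0,0,-0.1],"rot":[0,0,0]},{"delta_pos":[0,0,-0.1],"rot":[0,0,0]}]'

```text
t: 15.0
position: [0.6278, 0.1282, 0.1233]
ee_rot: [[-0.996, 0.087, 0.002], [0.087, 0.996, 0.0], [-0.002, 0.0, -1.0]]
wrist_force: [0.4, 0.0, 0.3]
finger_gap: 0.0
gripper_force: 0.0
```

Call:
play_rows --increments '[{"delta_pos":[-0.023,0.002,0],"rot":[0,0,0]},{"delta_pos":[-0.046,0.004,0],"rot":[0,0,0]},{"delta_pos":[-0.065,0.0055,0],"rot":[0,0,0]},{"delta_pos":[-0.083,0.0073,0],"rot":[0,0,0]},{"delta_pos":[-0.1,0.009,0],"rot":[0,0,0]},{"delta_pos":[-0.121,0.0105,0],"rot":[0,0,0]},{"delta_pos":[-0.135,0.012,-0.012],"rot":[0,0,0]},{"delta_pos":[-0.146,0.0127,-0.025],"rot":[0,0,0]},{"delta_pos":[-0.146,0.0127,-0.025],"rot":[0,0,0]}]'

```text
t: 16.12
position: [0.5083, 0.1384, 0.1]
ee_rot: [[-0.996, 0.087, -0.003], [0.087, 0.996, -0.0], [0.003, -0.0, -1.0]]
wrist_force: [-0.7, -0.1, 0.1]
finger_gap: -0.001
gripper_force: 0.0
```

Call:
play_rows --increments '[{"delta_pos":[-0.01,0.001,-0.006],"rot":[0,0,0]},{"delta_pos":[-0.01,0.001,-0.012],"rot":[0,0,0]},{"delta_pos":[-0.01,0.001,-0.016],"rot":[0,0,0]}]'

```text
t: 16.5
position: [0.5016, 0.1392, 0.0883]
ee_rot: [[-0.996, 0.087, -0.001], [0.087, 0.996, 0.0], [0.001, -0.0, -1.0]]
wrist_force: [-0.6, -0.1, 1.2]
finger_gap: 0.001
gripper_force: 0.5
```

Run:
```python
from h import *
b=get_image("side")[:,:,::-1];a=get_image("wrist")[:,:,::-1]
cv2.imwrite("pics/w6.png",np.hstack([cv2.resize(a,(400,300)),cv2.resize(b[100:250,340:480],(400,429),interpolation=2)[:300]]))
```

```text
(no output)
```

View pics/w6.png

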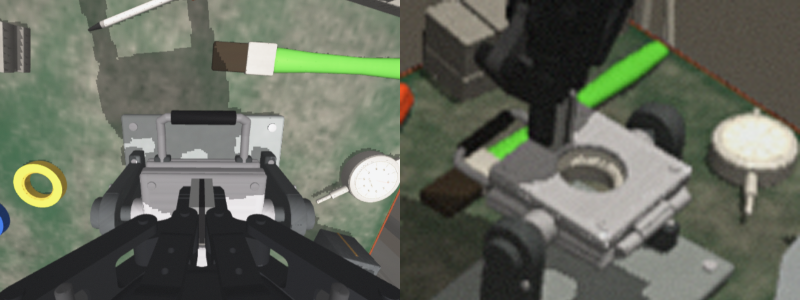

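The leaf is nearly shut with the fingertip on its rim by the free edge. I'll press it down until the force rises.

Call:
play_rows --increments '[{"delta_pos":[0,0,-0.003],"rot":[0,0,0]},{"delta_pos":[0,0,-0.006],"rot":[0,0,0]},{"delta_pos":[0,0,-0.006],"rot":[0,0,0]}]'

```text
t: 16.98
position: [0.502, 0.1391, 0.0837]
ee_rot: [[-0.996, 0.087, 0.0], [0.087, 0.996, -0.0], [-0.0, -0.0, -1.0]]
wrist_force: [-0.1, -0.6, -0.9]
finger_gap: 0.0
gripper_force: 0.0
```

Call:
play_rows --increments '[{"delta_pos":[0,0,-0.003],"rot":[0,0,0]},{"delta_pos":[0,0,-0.003],"rot":[0,0,0]}]'

```text
t: 17.23
position: [0.5021, 0.1391, 0.0819]
ee_rot: [[-0.996, 0.087, 0.0], [0.087, 0.996, -0.0], [-0.0, -0.0, -1.0]]
wrist_force: [-2.3, 0.5, 4.6]
finger_gap: -0.005
gripper_force: 2.2
```

Call:
play_rows --increments '[{"delta_pos":[0,0,-0.003],"rot":[0,0,0]},{"delta_pos":[0,0,-0.003],"rot":[0,0,0]}]'

```text
t: 17.48
position: [0.5022, 0.1392, 0.0815]
ee_rot: [[-0.996, 0.086, -0.0], [0.086, 0.996, -0.0], [0.0, -0.0, -1.0]]
wrist_force: [-10.1, -1.2, 18.1]
finger_gap: -0.002
gripper_force: 9.4
```

Call:
play_rows --increments '[{"delta_pos":[0,0,-0.003],"rot":[0,0,0]},{"delta_pos":[0,0,-0.003],"rot":[0,0,0]},{"delta_pos":[0,0,-0.003],"rot":[0,0,0]}]'

```text
t: 17.85
position: [0.5023, 0.1392, 0.0812]
ee_rot: [[-0.996, 0.086, -0.0], [0.086, 0.996, -0.001], [0.0, -0.001, -1.0]]
wrist_force: [-16.5, -1.1, 32.9]
finger_gap: -0.001
gripper_force: 16.4
```

Call:
play_rows --increments '[{"delta_pos":[0,0,0.04],"rot":[0,0,0]},{"delta_pos":[0,0,0.081],"rot":[0,0,0]},{"delta_pos":[0,0,0.081],"rot":[0,0,-0.06]},{"delta_pos":[-0.02,0,0.081],"rot":[0,0,-0.12]},{"delta_pos":[-0.04,0.002,0.081],"rot":[0,0,-0.18]},{"delta_pos":[-0.058,0.005,0.081],"rot":[0,0,-0.24]},{"delta_pos":[-0.058,0.005,0.081],"rot":[0,0,-0.3]},{"delta_pos":[-0.058,0.005,0.081],"rot":[0,0,-0.36]},{"delta_pos":[-0.058,0.005,0.081],"rot":[0,0,-0.42]},{"delta_pos":[-0.058,0.005,0.081],"rot":[0,0,-0.47]},{"delta_pos":[-0.058,0.005,0.081],"rot":[0,0,-0.5]},{"delta_pos":[-0.058,0.005,0.081],"rot":[0,0,-0.5]}]' --grip 0.74

```text
t: 19.35
position: [0.4555, 0.1431, 0.1413]
ee_rot: [[0.086, 0.996, -0.0], [0.996, -0.086, -0.0], [-0.0, -0.0, -1.0]]
wrist_force: [-0.8, 1.2, 0.2]
finger_gap: 0.26
gripper_force: 0.0
```

Run:
```python
from h import *
o=get_obs();print(o["position"],o["ee_rot"].round(3),o["joint_pos"].round(1),o["finger_gap"])
for c in("wrist","side","top"):
    im=get_image(c);cv2.imwrite(f"pics/g_{c}.png",im[:,:,::-1])
    for t in("grip_bar","leaf_edge","leaf_hinge"):print(c,t,[(np.round(d["xyz"],3).tolist(),round(d["p"],2)) for d in find_in(c,t)])
# bar: dark blob in wrist image near prediction
im=cv2.imread("pics/g_wrist.png");p=camera_params("wrist");T=np.eye(4);T[:3,:3]=o["ee_rot"];T[:3,3]=o["position"];M=np.linalg.inv(T@p["mount"])
for P in((.4553,.1435,.095),(.4534,.1216,.095),(.4572,.1654,.095)):
    q=M@np.r_[P,1];print(p["fx"]*q[0]/q[2]+p["cx"],p["fy"]*q[1]/q[2]+p["cy"])
```

```text
[0.45548235 0.14310396 0.14128068] [[ 0.086  0.996 -0.   ]
 [ 0.996 -0.086 -0.   ]
 [-0.    -0.    -1.   ]] [  2.9  -2.2 110.8  -0.   71.4   7.8] 0.2604826076288666
wrist grip_bar [([0.53, 0.148, 0.11], 0.64), ([0.521, 0.16, 0.105], 0.28)]
wrist leaf_edge [([0.529, 0.146, 0.108], 0.84)]
wrist leaf_hinge [([0.529, 0.15, 0.106], 0.91)]
side grip_bar [([0.532, 0.12, 0.112], 0.74)]
side leaf_edge [([0.539, 0.131, 0.107], 0.76)]
side leaf_hinge [([0.537, 0.118, 0.104], 0.58)]
top grip_bar [([0.528, 0.118, 0.11], 0.96)]
top leaf_edge [([0.547, 0.122, 0.111], 0.95)]
top leaf_hinge [([0.533, 0.118, 0.106], 0.64)]
322.4234982397319 246.36865972637418
322.4007218678738 280.2133499082761
322.4476184256707 210.52712072659935
```

Run:
```python
import cv2
g=cv2.cvtColor(cv2.imread("pics/g_wrist.png"),6)
for r in(200,215,225,235,245,255):print(r,g[r,285:362:3].tolist())
```

```text
200 [89, 88, 88, 128, 128, 125, 91, 87, 86, 87, 127, 129, 155, 220, 236, 212, 162, 159, 142, 166, 174, 171, 147, 149, 151, 150]
215 [91, 90, 90, 94, 102, 103, 97, 93, 91, 99, 69, 38, 48, 55, 47, 38, 134, 139, 94, 187, 213, 210, 131, 132, 131, 130]
225 [96, 95, 95, 95, 92, 89, 89, 94, 93, 94, 56, 39, 50, 53, 45, 39, 92, 94, 90, 125, 168, 137, 131, 131, 132, 130]
235 [97, 97, 100, 98, 97, 94, 93, 95, 98, 97, 53, 30, 48, 53, 46, 39, 96, 93, 91, 127, 132, 133, 132, 131, 130, 130]
245 [101, 97, 97, 97, 99, 99, 101, 107, 110, 108, 59, 32, 36, 35, 34, 33, 102, 98, 96, 129, 130, 130, 130, 132, 131, 131]
255 [92, 93, 95, 102, 109, 107, 104, 106, 97, 93, 47, 31, 36, 34, 31, 31, 134, 129, 103, 131, 130, 130, 132, 131, 131, 131]
```

The bar fills columns 315–331, centred at 323 against 322.4 predicted, so the alignment is good. Now lower and grip lightly.

Call:
play_rows --increments '[{"delta_pos":[0,0,-0.03],"rot":[0,0,0]},{"delta_pos":[0,0,-0.06],"rot":[0,0,0]},{"delta_pos":[0,0,-0.085],"rot":[0,0,0]},{"delta_pos":[0,0,-0.1],"rot":[0,0,0]},{"delta_pos":[0,0,-0.1],"rot":[0,0,0]}]'

```text
t: 20.58
position: [0.4549, 0.1431, 0.0609]
ee_rot: [[0.087, 0.996, -0.002], [0.996, -0.087, -0.0], [-0.0, -0.002, -1.0]]
wrist_force: [0.2, -0.0, 0.0]
finger_gap: 0.257
gripper_force: 0.0
```

Call:
play_rows --increments '[{"delta_pos":[0,0,0],"rot":[0,0,0]},{"delta_pos":[0,0,0],"rot":[0,0,0]},{"delta_pos":[0,0,0],"rot":[0,0,0]}]' --grip 0.95 --force 20

```text
t: 20.95
position: [0.4559, 0.1432, 0.0621]
ee_rot: [[0.087, 0.996, 0.001], [0.996, -0.087, 0.0], [0.0, 0.001, -1.0]]
wrist_force: [-1.7, -0.6, 3.5]
finger_gap: 0.106
gripper_force: 20.7
```

Call:
play_rows --increments '[{"delta_pos":[0.0005,0,0.0098],"rot":[0,0,0]},{"delta_pos":[0.002,-0.0002,0.0195],"rot":[0,0,0]},{"delta_pos":[0.0046,-0.0004,0.029],"rot":[0,0,0]},{"delta_pos":[0.0081,-0.0007,0.0381],"rot":[0,0,0]},{"delta_pos":[0.0125,-0.0011,0.0469],"rot":[0,0,0]}]'

```text
t: 21.58
position: [0.4642, 0.1423, 0.099]
ee_rot: [[0.087, 0.996, -0.004], [0.996, -0.087, 0.0], [-0.0, -0.004, -1.0]]
wrist_force: [-6.0, 0.1, 0.7]
finger_gap: 0.106
gripper_force: 19.6
```

Run:
```python
from h import *
o=get_obs();print(o["finger_gap"],o["gripper_force"],o["wrist_torque"])
for c in("side","top"):
    im=get_image(c);cv2.imwrite(f"pics/t_{c}.png",im[:,:,::-1])
    d=cv2.absdiff(cv2.imread(f"pics/t_{c}.png"),cv2.imread(f"pics/g_{c}.png")).max(2);print(c,(d>40).sum())
    for t in("leaf_edge","leaf_hinge","nest"):print(c,t,[(np.round(d["xyz"],3).tolist(),round(d["p"],2)) for d in find_in(c,t)])
```

```text
0.10565815651826695 19.605380594730377 [ 0.17353543  1.05677422 -0.03833424]
side 5007
side leaf_edge [([0.542, 0.131, 0.101], 0.92)]
side leaf_hinge [([0.532, 0.115, 0.101], 0.76)]
side nest [([0.532, 0.12, 0.101], 0.82)]
top 15399
top leaf_edge [([0.539, 0.116, 0.106], 0.91)]
top leaf_hinge [([0.524, 0.114, 0.102], 0.79), ([0.387, -0.046, 0.03], 0.64)]
top nest [([0.528, 0.112, 0.106], 0.96)]
```

Call:
play_rows --increments '[{"delta_pos":[0.0053,-0.0005,0.0082],"rot":[0,0,0]},{"delta_pos":[0.0115,-0.001,0.0158],"rot":[0,0,0]},{"delta_pos":[0.0184,-0.0016,0.0228],"rot":[0,0,0]},{"delta_pos":[0.026,-0.0023,0.0289],"rot":[0,0,0]},{"delta_pos":[0.0342,-0.003,0.0343],"rot":[0,0,0]},{"delta_pos":[0.0429,-0.0038,0.0387],"rot":[0,0,0]},{"delta_pos":[0.052,-0.0046,0.0423],"rot":[0,0,0]},{"delta_pos":[0.0615,-0.0054,0.0448],"rot":[0,0,0]},{"delta_pos":[0.0711,-0.0062,0.0463],"rot":[0,0,0]},{"delta_pos":[0.0809,-0.0071,0.0469],"rot":[0,0,0]}]'

```text
t: 23.22
position: [0.5312, 0.1361, 0.1377]
ee_rot: [[0.087, 0.996, 0.001], [0.996, -0.087, -0.001], [-0.001, 0.001, -1.0]]
wrist_force: [-4.0, -2.2, 0.6]
finger_gap: 0.105
gripper_force: 20.4
```

Call:
play_rows --increments '[{"delta_pos":[0.0098,-0.0009,-0.0005],"rot":[0,0,0]},{"delta_pos":[0.0194,-0.0017,-0.0021],"rot":[0,0,0]},{"delta_pos":[0.0289,-0.0025,-0.0046],"rot":[0,0,0]},{"delta_pos":[0.038,-0.0033,-0.0081],"rot":[0,0,0]},{"delta_pos":[0.0467,-0.0041,-0.0126],"rot":[0,0,0]},{"delta_pos":[0.0549,-0.0048,-0.0179],"rot":[0,0,0]},{"delta_pos":[0.0625,-0.0055,-0.0241],"rot":[0,0,0]},{"delta_pos":[0.0694,-0.0061,-0.031],"rot":[0,0,0]},{"delta_pos":[0.0755,-0.0066,-0.0386],"rot":[0,0,0]},{"delta_pos":[0.0809,-0.0071,-0.0469],"rot":[0,0,0]},{"delta_pos":[0.0853,-0.0075,-0.0556],"rot":[0,0,0]},{"delta_pos":[0.0888,-0.0078,-0.0648],"rot":[0,0,0]}]'

```text
t: 24.72
position: [0.6015, 0.1306, 0.0842]
ee_rot: [[0.087, 0.996, -0.0], [0.996, -0.087, 0.0], [0.0, -0.0, -1.0]]
wrist_force: [-3.7, -2.0, 1.7]
finger_gap: 0.099
gripper_force: 21.7
```

Call:
play_rows --increments '[{"delta_pos":[0.0025,-0.0002,-0.0095],"rot":[0,0,0]},{"delta_pos":[0.0041,-0.0003,-0.0191],"rot":[0,0,0]},{"delta_pos":[0.0046,-0.0003,-0.029],"rot":[0,0,0]},{"delta_pos":[0.0046,-0.0003,-0.029],"rot":[0,0,0]}]'

```text
t: 25.22
position: [0.6052, 0.1303, 0.0608]
ee_rot: [[0.087, 0.996, 0.001], [0.996, -0.087, 0.0], [0.0, 0.001, -1.0]]
wrist_force: [1.2, 0.8, -0.2]
finger_gap: 0.104
gripper_force: 21.9
```

Call:
play_rows --increments '[{"delta_pos":[0,0,-0.004],"rot":[0,0,0]},{"delta_pos":[0,0,-0.004],"rot":[0,0,0]},{"delta_pos":[0,0,-0.004],"rot":[0,0,0]}]'

```text
t: 25.6
position: [0.6053, 0.1302, 0.0593]
ee_rot: [[0.087, 0.996, 0.001], [0.996, -0.087, 0.0], [0.0, 0.001, -1.0]]
wrist_force: [-2.7, -0.2, 5.8]
finger_gap: 0.099
gripper_force: 22.6
```

Call:
play_rows --increments '[{"delta_pos":[0,0,-0.004],"rot":[0,0,0]},{"delta_pos":[0,0,-0.004],"rot":[0,0,0]}]'

```text
t: 25.85
position: [0.6054, 0.1302, 0.0591]
ee_rot: [[0.086, 0.996, 0.0], [0.996, -0.086, -0.0], [-0.0, 0.0, -1.0]]
wrist_force: [-12.9, -0.8, 22.7]
finger_gap: 0.103
gripper_force: 24.1
```

Call:
play_rows --increments '[{"delta_pos":[0,0,0.004],"rot":[0,0,0]},{"delta_pos":[0,0,0.004],"rot":[0,0,0]},{"delta_pos":[0,0,0.004],"rot":[0,0,0]},{"delta_pos":[0,0,0.02],"rot":[0,0,0]},{"delta_pos":[0,0,0.06],"rot":[0,0,0]},{"delta_pos":[0,0,0.11],"rot":[0,0,0]},{"delta_pos":[0,0,0.17],"rot":[0,0,0]},{"delta_pos":[-0.05,0,0.2],"rot":[0,0,0]},{"delta_pos":[-0.1,0,0.2],"rot":[0,0,0]},{"delta_pos":[-0.1,0,0.2],"rot":[0,0,0]}]' --grip 0.74

```text
t: 27.1
position: [0.523, 0.1304, 0.2156]
ee_rot: [[0.086, 0.996, -0.0], [0.996, -0.086, 0.0], [0.0, -0.0, -1.0]]
wrist_force: [0.4, 0.0, -0.3]
finger_gap: 0.26
gripper_force: 0.0
```

Run:
```python
from h import *
o=get_obs();print(o["position"],o["t"])
for c in("wrist","side"):
    im=get_image(c);cv2.imwrite(f"pics/e_{c}.png",im[:,:,::-1])
    for t in("flat_ring","leaf_edge","grip_bar","thick_ring"):print(c,t,[(np.round(d["xyz"],3).tolist(),round(d["p"],2)) for d in find_in(c,t)])
# bar in wrist image: predicted points at stop and at 0.1 rad short
p=camera_params("wrist");T=np.eye(4);T[:3,:3]=o["ee_rot"];T[:3,3]=o["position"];M=np.linalg.inv(T@p["mount"])
g=cv2.imread("pics/e_side.png",0)
for z in(.095,.103):
    print(z,[proj("side",(.6047+s*.087,.1305+s*.996,z)).round(1).tolist() for s in(-.018,0,.018)])
u,v=proj("side",(.6047,.1305,.095)).astype(int)
for r in range(v-14,v+15,2):print(r,g[r,u-16:u+17:4].tolist())
```

```text
[0.52304411 0.13042658 0.21563319] 27.1
wrist flat_ring [([0.542, 0.129, 0.098], 0.81), ([0.522, -0.05, 0.012], 0.76), ([0.546, -0.126, 0.017], 0.62)]
wrist leaf_edge [([0.482, 0.147, 0.099], 0.76)]
wrist grip_bar [([0.534, 0.14, 0.103], 0.75)]
wrist thick_ring []
side flat_ring [([0.573, -0.133, 0.012], 0.89), ([0.534, -0.05, 0.01], 0.89), ([0.518, 0.154, 0.099], 0.47)]
side leaf_edge [([0.556, 0.099, 0.089], 0.86)]
side grip_bar [([0.555, 0.098, 0.091], 0.35)]
side thick_ring [([0.594, -0.218, 0.015], 0.56)]
0.095 [[435.8, 191.4], [442.2, 185.6], [448.5, 179.9]]
0.103 [[436.5, 187.7], [442.9, 181.9], [449.2, 176.2]]
171 [183, 119, 84, 107, 84, 126, 156, 85, 67]
173 [129, 127, 84, 93, 87, 74, 178, 93, 82]
175 [106, 80, 56, 91, 89, 93, 88, 129, 73]
177 [102, 105, 161, 89, 83, 91, 52, 101, 71]
179 [101, 35, 69, 77, 81, 63, 22, 91, 79]
181 [102, 35, 46, 83, 82, 26, 24, 96, 87]
183 [24, 31, 31, 136, 37, 28, 28, 96, 94]
185 [46, 33, 33, 139, 26, 24, 75, 91, 97]
187 [103, 58, 80, 49, 29, 74, 86, 82, 90]
189 [194, 129, 134, 28, 16, 141, 124, 77, 81]
191 [128, 169, 50, 25, 73, 165, 158, 120, 83]
193 [115, 180, 178, 17, 140, 120, 154, 141, 82]
195 [145, 93, 107, 117, 138, 138, 142, 120, 75]
197 [142, 140, 139, 140, 144, 139, 138, 64, 81]
199 [92, 140, 141, 141, 143, 138, 112, 69, 86]
```

The bar shows at the stop height (about (442,186), predicted (442.2,185.6)), it held against a 23 N press, and the ring shows through the window. I'm handing the job in.

```bash
python3 -c "
from plant import *
print(close_job())"
```

```text
the job is handed in; nothing more can be done
None
```

I laid the flat ring in the nest, shut the leaf over it, turned the clamshell upside down onto its stop, released it with the arm clear and handed the job in at about 27 s. The hand-in gave no verdict. The bar height in the side camera matches the stop and the ring shows through the window, but I couldn't see the leaf's closure directly after the turn.

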